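Roll a tube stub into the V-block and set it against the stop

ROBOT

A 6-joint arm with a two-finger parallel gripper is mounted at the origin on the work surface. World frame = base frame: x ahead of the robot, y to its left, z up, the work surface at z = 0. Lengths are in m, angles in rad, forces in N, time in s.
With the tool pointing down it reaches from about 0.275 to 0.75 m from the base axis. Payload 10.2 kg.
Tool frame: the origin (TCP) lies on the centre line of the jaws, within the pads' length; the fingertips stand 14 mm ahead of it and the grasp point (between the pads) lies 5 mm behind it (ctrl.nose_length is the distance from the TCP to the fingertips, in m); z points along the fingers, y is the direction in which the jaws open and shut (so a half turn about z gives the same grasp; the last joint's range is limited). The gripper opens to 88 mm and grips with 3 to 60 N. Pads are 18 mm wide; open, the fingers measure 123 mm over their backs; the gripper's body (75 mm by 187 mm) begins 45 mm behind the grasp point.
Start: joints at [-1.529, 0.313, 1.498, -0, 1.331, -0.223], TCP at [0.137, -0.507, 0.253] pointing down, gripper open.
Joint ranges: [-2.94, 2.94], [-0.97, 2.17], [0.19, 2.56], [-1.23, 4.37], [0.02, 3.11], [-2.88, 2.88]. Speed limits (rad/s): [2.39, 2.39, 3.01, 3.14, 3.14, 3.14].

INTERFACE

Orientations are given as a rotation vector (axis times angle).
In Python, from cell import ctrl gives the robot as it stands. The module is installed in compiled form; this text tells all that it offers.
- The arm moves only by the tool send_rows, never from a script. Its argument "commands" is a list that holds one entry, the list of rows, each a list of 6 numbers: the shift along the world's x, y, z each as a share of 0.4 m, from -1 to 1, then the turn, a rotation vector about the world's x, y, z each as a share of pi rad, from -1 to 1. A call has 1 to 8 rows; each row is the pose to reach, as a shift and turn from the pose commanded when the call began, turning the shorter way round; what a row does not reach only later rows make up. A row lasts 1/8 s, in which the tool goes at most 62.5 mm and 10.7 degrees, less where a joint would pass 70% of its speed; a pose out of reach is approached as far as the arm can. A call with a number of a shift or a turn outside -1 to 1 is refused whole. A call with a gripper value outside its range is refused whole. "jaw" is the opening, from 0 (shut) to 1 (fully open), set as the call begins (left out, the last holds). The fingers move at their own pace and stop on an object; the grip force is fixed at half the most. Time passes only in rows, so rows that repeat a pose let the fingers close. It gives the time, the measured TCP pose, the force and the opening at its end, in the units of the state.
- ctrl.sense(): the state, without advancing time (a new reading comes with each control period).
- ctrl.snapshot(name): name is "scene" or "top"; returns (picture, depth): 480x640x3 uint8, blue, green, red; 480x640 float32, m along the optical axis (not along the pixel's ray), 0 where there is no reading.
- ctrl.camera_model(name): a dict with "K" (3x3 intrinsics, pixels), "rvec" (rotation vector, rad) and "tvec" (3), from world to camera coordinates, as OpenCV has them. Camera axes: x right, y down, z forward; pixel columns grow to the right and rows downward; lengths in m; the calibration is good to about 2 mm. A picture is of the moment at which its call begins. camera_model takes no time and is no camera call.
- ctrl.job_done(): hands the job in, once; it reports no verdict.
Trained networks look in the newest picture that a camera, given by its name, has taken for a name from the list of things; names that differ only in an ending like _2 or _b are one class to them, and where a whole thing is asked for, a point or a joint stands for the part that bears it (a point fixed in the world has none). Each returns a list of dicts, best first, with "score" (0 to 1); they miss things now and then, are a little off and sometimes report something else, mostly with a low value. They report only what shows in the picture. A call takes as long as a camera call. They do not tell look-alikes from the thing itself.
- ctrl.recognise(camera, target): "bbox" ([left, top, width, height] in pixels, round what is visible of it).
- ctrl.spot_point(camera, target): "centre" ([column, row] in pixels: a listed point, or the origin of a listed thing).
The state is a dict: "time": time; "joint_positions": joint angles; "dq": joint speeds; "joint_efforts": joint torques, N m; "eef_pos": TCP position; "eef_rot": TCP orientation; "force": force on the tool from outside, world axes, zero at the start; "wrist_torque": the same for the moment, N m; "opening": finger opening in m.
Only numpy, scipy, OpenCV 4.12 (cv2) and the standard library are available. Lean on these libraries where they do the work, as an engineer would, in place of code of your own. Each camera call takes 0.05 s, during which the arm holds its last target.

TASK

Roll the thicker of the two steel tubes along the bench by its side, up the ramp and into the groove of the V-block, then push its end with the fingertips so that it slides along the groove fully home against the end stop. Only touch and push it: do not grip, lift or drag it, let it turn over as it rolls. Leave the thin tube and everything else on the bench where they are.

Things in the scene. Friction and masses are not known exactly. Their poses are not given: they have to be found in the camera images.
- tube: the thick steel tube, a cylinder 40 mm across and 140 mm long, about 0.4 kg, smooth, rolls freely. It lies on the bench left or right of the V-block, within about 15 degrees of the groove's direction, its centre 140 to 170 mm from the groove, towards its near end. Origin: its centre, on its axis (20 mm above the bench at the start); its x axis runs along it, y and z turn as it rolls
- rod: the thin steel tube, 24 mm in diameter and 140 mm long, lying on the other side of the V-block. Its origin is its centre, on its axis. Leave it where it lies
- vblock: the V-block, dark steel, fixed to the bench. Its groove runs along its x axis and is 140 mm long (x from -70 to +70 mm), the -x end open and towards the robot. Its origin lies on the bench surface under the middle of the groove; z is up. A ramp leads up to the groove on each side, 140 mm long like the groove
- vblock_groove (a point): the middle of the groove's bottom line, 3 mm above the bench, right over the block's origin. Two flanks at 30 degrees rise from it to lips 12 mm above the bench at y = +/-15.6 mm; each lip has a 3 mm wide flat, then a plain ramp falls outwards to the bench at y = +/-78.6 mm. The thick tube in the groove has its axis 26 mm above the bench
- vblock_stop (a point): point on the face of the end stop where the axis of the thick tube in the groove meets it, 26 mm above the bench. The stop is an upright plate, 60 mm wide and 46 mm tall, that closes the +x end of the groove (far from the robot); its face is at x = +70 mm; a 10 mm wide, 20 mm tall rib braces it from behind, to x = +109 mm
- nut: large hexagon nut, 36 mm across flats, 18 mm tall, lying flat on the near side of the V-block; origin: centre of its underside. Bystander
- offcut: square aluminium bar offcut, 60 x 28 x 28 mm, lying beyond the V-block; origin: centre of its underside. Bystander
- tin: round tin, 66 mm in diameter, 85 mm tall, standing beyond the end stop; origin: centre of its underside. Bystander
- wrench: wrench 170 mm long lying flat to one side of the V-block, outside the tubes, its handle towards the robot; origin: near its middle, on the bench. Bystander
- bowl: white bowl, 140 mm across, 55 mm tall, to the robot's left; origin: centre of its underside. Bystander
- hammer: hammer 260 mm long lying to the robot's left; origin: near its middle, on the bench. Bystander
- puck: aluminium disc, 52 mm in diameter, 30 mm tall, to the robot's right; origin: centre of its underside. Bystander
Things that resemble listed ones, but are neither listed nor needed, are in the scene too. What is shaped like the tube but purple or turquoise is not meant.

How it is judged:
By the outcome, as a careful person would: the job done as asked, in the order asked, and still so for the second after the job is handed in, with the robot touching nothing.
It also fails if it takes over 48 s, if anything falls off the work surface, if the arm or the gripper's body presses on something with over 40 N, if the wrist force passes 120 N, or if a joint passes its speed limit or range.

## Working session

There is one attempt and no reset: what is moved stays moved. The work goes in short steps, Python scripts to look and compute and a tool call to move; the robot and the scene stay as the last step left them, time stands still between calls to the robot, and variables do not carry over. Pictures are saved under pics/ and viewed, and the job is handed in when it is done.

Besides the shell and the picture viewer there is one more tool, called after "Call:" as name([rows], argument=value, ...), one row to a line, values as JSON. send_rows: Moves the arm, as the interface text tells. Shift numbers are shares of 0.4 m and turn numbers shares of pi rad, none past 1 either way. Its arguments: {"type":"object","properties":{"commands":{"type":"array","items":{"type":"array","items":{"type":"array","items":{"type":"number","minimum":-1,"maximum":1}}}},"jaw":{"type":"number"}},"required":["commands"]}

```bash
mkdir -p pics; cat > h.py <<'E'
import numpy as np, cv2
from cell import ctrl
def cam(n):
    m=ctrl.camera_model(n); K=np.array(m["K"],float); R=cv2.Rodrigues(np.array(m["rvec"],float))[0]; t=np.array(m["tvec"],float).ravel(); return K,R,t
def pix2z(n,u,v,z):
    K,R,t=cam(n); d=R.T@np.linalg.inv(K)@np.array([u,v,1.]); c=-R.T@t
    return c+d*(z-c[2])/d[2]
def cloud(n,depth):
    K,R,t=cam(n); v,u=np.mgrid[:480,:640]; 
    P=np.stack([(u-K[0,2])/K[0,0]*depth,(v-K[1,2])/K[1,1]*depth,depth],-1)
    return (P-t)@R
def proj(n,p):
    K,R,t=cam(n); q=K@(R@np.array(p,float)+t); return q[:2]/q[2]
E
python3 - <<'E'
from h import *
for n in("scene","top"):
    im,d=ctrl.snapshot(n); cv2.imwrite(f"pics/{n}0.png",im); np.save(f"{n}0.npy",d)
    K,R,t=cam(n); print(n,K[0,0],-R.T@t)
print(ctrl.sense())
E
```

```text
scene 604.2074931265398 [ 1.16110102 -0.93669811  0.82542667]
top 614.0771082125765 [0.32684648 0.00813061 1.55730246]
{'time': 0.1, 'joint_positions': array([-1.52942109e+00,  3.13415543e-01,  1.49833423e+00,  9.09191685e-06,
        1.33100000e+00, -2.23387155e-01]), 'dq': array([ 0.00264995, -0.0001464 , -0.00237155,  0.00163352, -0.00131212,
        0.00139011]), 'joint_efforts': array([ 2.97313309e-03, -4.02810359e+01, -2.52644098e+01,  6.95033837e-02,
        3.41602752e-02, -5.58880515e-05]), 'eef_pos': array([ 0.13737054, -0.50650789,  0.25221741]), 'eef_rot': array([-3.11296395e+00, -4.14518767e-01, -1.78933093e-04]), 'force': array([-0.24111669, -0.7589392 , -0.03991798]), 'wrist_torque': array([0.01454324, 0.02676578, 0.04806043]), 'opening': 0.08828097723332413}
```

View pics/scene0.png

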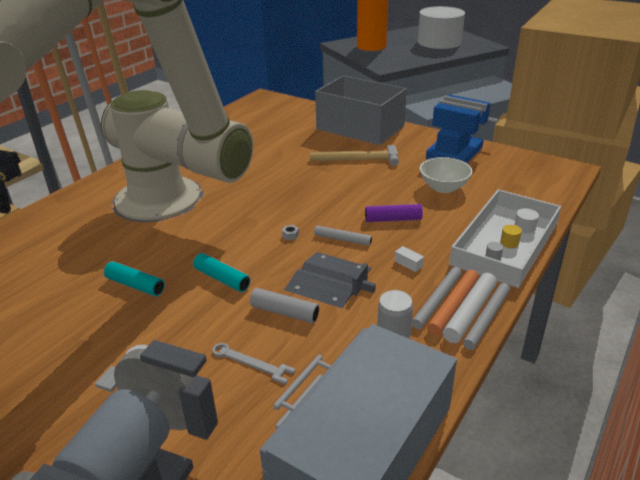

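View pics/top0.png

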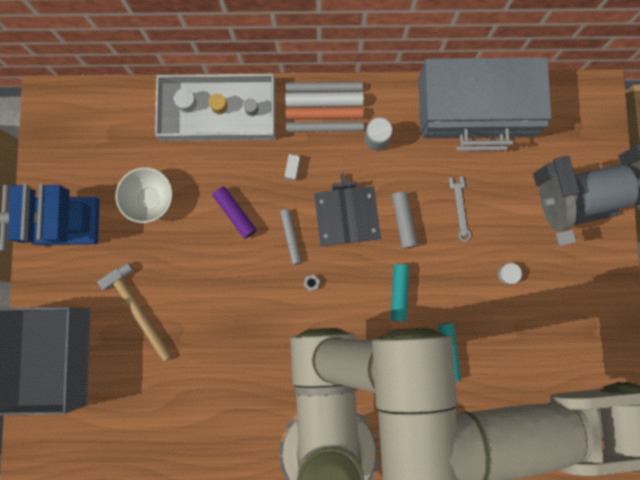

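Top view: the grey thick tube is at (404,220), right of the V-block at (348,214), and the thin grey rod is at (290,236). The turquoise tubes at (400,292) and (450,350) and the purple one at (234,212) are look-alikes. The grey tube at (404,220) fits because it is steel-coloured, the thicker of the two, and beside the block. Next I'll measure it and check an enlarged crop.

```bash
python3 - <<'E'
from h import *
im=cv2.imread("pics/top0.png"); d=np.load("top0.npy"); P=cloud("top",d)
c=cv2.resize(im[150:340,270:490],None,fx=3.6,fy=3.1,interpolation=cv2.INTER_CUBIC); c=cv2.resize(im[150:310,270:480],None,fx=3.7,fy=3.7,interpolation=cv2.INTER_CUBIC); cv2.imwrite("pics/crop0.png",c)
def comp(u0,v0,u1,v1,zmin,zmax=.1):
    m=np.zeros((480,640),bool); m[v0:v1,u0:u1]=1
    m&=(P[...,2]>zmin)&(P[...,2]<zmax); Q=P[m]
    r=cv2.minAreaRect((Q[:,:2]*1000).astype(np.float32)); print(len(Q),"center",Q.mean(0).round(4),"rect",np.round(r[0],1),np.round(r[1],1),round(r[2],1),"zmax",Q[:,2].max().round(4))
    vv=np.linalg.svd(Q[:,:2]-Q[:,:2].mean(0),full_matrices=False)[2][0]; print("   axis deg",np.degrees(np.arctan2(vv[1],vv[0])))
print("tube");comp(386,185,422,254,.008)
print("rod");comp(276,202,306,268,.008)
print("block");comp(312,180,385,250,.003)
print("stop");comp(312,175,385,250,.03)
print("turq");comp(386,258,414,326,.008)
print("wrench");comp(440,170,480,245,.003)
print("nut");comp(298,270,326,296,.006)
print(np.median(P[300:320,200:260,2]))
for t in("tube","rod","vblock","vblock_groove","vblock_stop"):
    for s in ctrl.spot_point("top",t)[:3]: 
        z={"tube":.02,"rod":.012,"vblock":0,"vblock_groove":.003,"vblock_stop":.026}[t]
        print(t,s["score"],np.round(s["centre"],1),pix2z("top",*s["centre"],z).round(4))
E
```

```text
tube
884 center [ 0.5682 -0.1991  0.0339] rect [ 576.3 -196.3] [155.9  66. ] 10.6 zmax 0.0513
   axis deg -170.3491131151555
rod
519 center [0.5317 0.0873 0.0199] rect [534.2  82.1] [150.2  57.9] 2.5 zmax 0.0325
   axis deg -167.46034374069774
block
2625 center [ 0.5893 -0.0574  0.0097] rect [589.8 -61.6] [183. 180.] 89.1 zmax 0.0532
   axis deg -169.96590037109894
stop
118 center [ 0.6588 -0.0495  0.0437] rect [659.6 -49.8] [11.5 60.5] 6.3 zmax 0.0532
   axis deg 96.4935742631757
turq
907 center [ 0.3859 -0.1824  0.0343] rect [ 389.  -184.5] [ 63.9 145.5] 85.7 zmax 0.0484
   axis deg 175.60824921020858
wrench
760 center [ 0.6033 -0.3487  0.0062] rect [ 605.3 -347.3] [101.1 195. ] 87.8 zmax 0.0161
   axis deg -179.07977963964987
nut
190 center [0.4154 0.0365 0.0166] rect [416.2  38.3] [61.  55.9] 85.1 zmax 0.0269
   axis deg 99.62929342054537
-0.0015276745703910331
tube 0.95 [398.5 291.1] [ 0.3908 -0.1815  0.02  ]
tube 0.82 [406.8 220.1] [ 0.57  -0.208  0.02 ]
tube 0.62 [233.  210.8] [0.5999 0.2325 0.02  ]
rod 0.98 [290.5 237. ] [0.5319 0.0876 0.012 ]
vblock 0.86 [345.4 217.6] [ 0.5818 -0.0531  0.    ]
vblock_groove 0.71 [348.4 215.9] [ 0.5856 -0.0608  0.003 ]
vblock_stop 0.62 [346.  186.7] [ 0.6571 -0.0551  0.026 ]
vblock_stop 0.19 [378.4 139.5] [ 0.7798 -0.1407  0.026 ]
```

View pics/crop0.png

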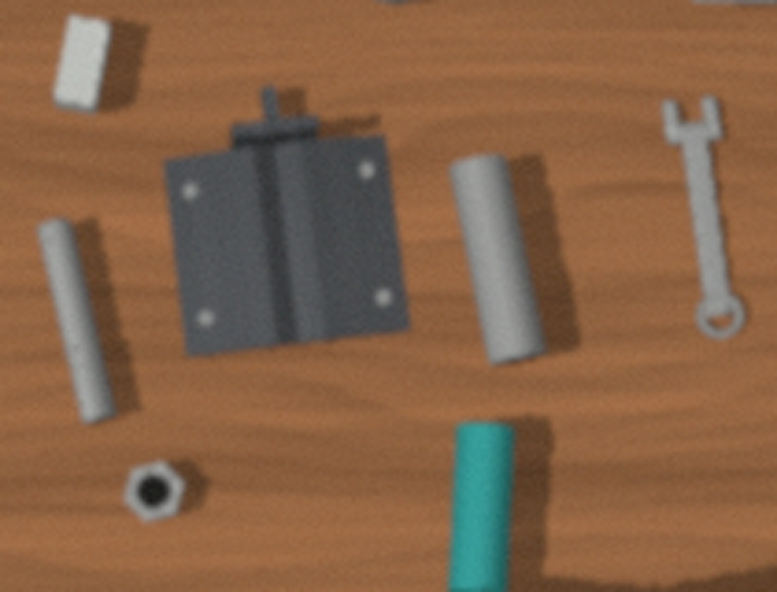

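```bash
cat >> h.py <<'E'
def crop2px(x,y): return 270+(x+.5)/3.7-.5,150+(y+.5)/3.7-.5
E
python3 - <<'E'
from h import *
im=cv2.imread("pics/top0.png"); hsv=cv2.cvtColor(im,cv2.COLOR_BGR2HSV)
B=np.array([pix2z("top",*crop2px(*p),0.0)[:2] for p in [(165,160),(385,137),(410,328),(190,353)]])*1000
print(B.round(1)); 
print("near edge mid",(B[2]+B[3])/2,"far",(B[0]+B[1])/2, "ctr",B.mean(0))
for a,b in((0,3),(1,2)):
    d=B[a]-B[b]; print(np.linalg.norm(d),np.degrees(np.arctan2(d[1],d[0])))
for a,b in((0,1),(3,2)):
    d=B[a]-B[b]; print(np.linalg.norm(d),np.degrees(np.arctan2(d[1],d[0]))-90)
def seg(u0,v0,u1,v1,z,dark=False):
    m=np.zeros((480,640),np.uint8); s=hsv[v0:v1,u0:u1]; m[v0:v1,u0:u1]=((s[...,1]<70)&(s[...,2]>90))
    n,l,st,c=cv2.connectedComponentsWithStats(m); i=1+st[1:,4].argmax(); v,u=np.nonzero(l==i)
    X=np.array([pix2z("top",a,b,z)[:2] for a,b in zip(u,v)])*1000
    r=cv2.minAreaRect(X.astype(np.float32)); print(len(u),st[i],r); 
    vv=np.linalg.svd(X-X.mean(0),full_matrices=False)[2][0]; print("mean",X.mean(0),"deg",np.degrees(np.arctan(vv[1]/vv[0])))
seg(385,185,424,256,.022); seg(276,200,308,270,.012)
E
```

```text
[[ 647.6   26.2]
 [ 661.9 -127.8]
 [ 527.  -141.8]
 [ 511.7   10.5]]
near edge mid [519.34770814 -65.63168664] far [654.73574233 -50.82589981] ctr [587.04172523 -58.22879322]
136.76242416530118 6.566226113053599
135.63239160559462 5.912986108368556
154.69564579786123 5.321205636188878
153.12891579095162 5.734656232966671
854 [392 192  25  56 854] ((572.1300659179688, -200.07339477539062), (143.84254455566406, 39.76714324951172), 9.714897155761719)
mean [ 571.83514049 -199.85950853] deg 9.406439661989536
510 [280 209  21  55 510] ((534.60595703125, 88.76158142089844), (142.36239624023438, 24.08518409729004), 12.420201301574707)
mean [534.85672498  89.0096631 ] deg 12.494409676264402
```

The enlarged crop confirms it. The grey thick tube measures 40 x 144 mm, centred at (0.572, -0.200) with yaw 9.5°. The block is centred at (0.587, -0.058) with yaw 6°. That puts the tube 139 mm to the right of the groove and 30 mm toward the near end. First move goes behind it at a safe height.

Call:
send_rows([
  [[0.11,0.06,-0.01,0,0,0.05],[0.22,0.12,-0.02,0,0,0.1],[0.33,0.18,-0.03,0,0,0.15],[0.45,0.25,-0.05,0,0,0.2],[0.56,0.31,-0.06,0,0,0.25],[0.67,0.37,-0.07,0,0,0.3],[0.78,0.43,-0.08,0,0,0.35],[0.9,0.5,-0.1,0,0,0.39]],
], jaw=0.65)

```text
time: 1.35
eef_pos: [0.4988, -0.306, 0.2128]
eef_rot: [2.304, 2.134, -0.0]
force: [0.8, -0.3, 0.6]
opening: 0.0573
```

Call:
send_rows([
  [[0.1,0.07,-0.1,0,0,0.03],[0.195,0.135,-0.2,0,0,0.058],[0.195,0.135,-0.28,0,0,0.058],[0.195,0.135,-0.34,0,0,0.058],[0.195,0.135,-0.4,0,0,0.058],[0.195,0.135,-0.46,0,0,0.058],[0.195,0.135,-0.46,0,0,0.058]],
])

```text
time: 2.22
eef_pos: [0.5746, -0.2522, 0.0271]
eef_rot: [-2.104, -2.329, 0.001]
force: [0.3, 0.1, -0.3]
opening: 0.057
```

```bash
python3 - <<'E'
from h import *
im,d=ctrl.snapshot("scene"); cv2.imwrite("pics/s1.png",cv2.resize(im[180:380,120:430],None,fx=2.5,fy=2.5)); s=ctrl.sense(); print(s["eef_pos"],s["eef_rot"],s["opening"],s["joint_positions"])
E
```

```text
[ 0.57530625 -0.25265705  0.02863295] [-2.10542895e+00 -2.33056808e+00  1.67775717e-04] 0.05737091673065149 [-5.99977131e-01  7.76749875e-01  1.37840318e+00  7.00565449e-06
  9.87278224e-01 -7.01399511e-01]
```

View pics/s1.png

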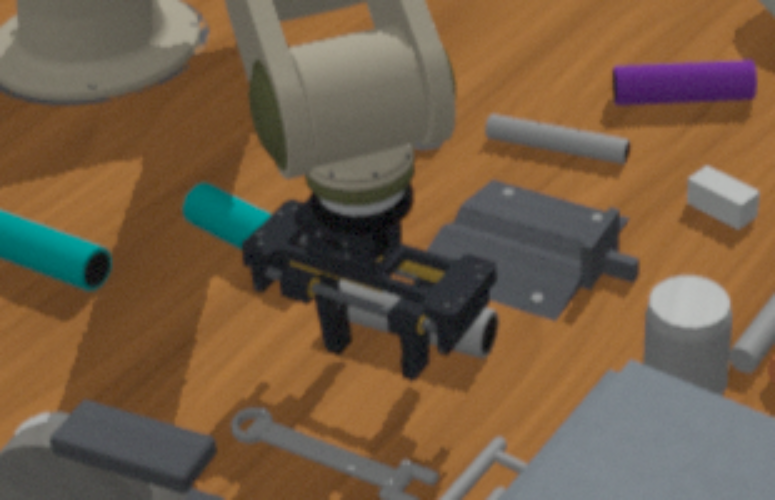

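The picture shows the fingers standing clear on the wrench side of the tube, aligned with it. I'll start rolling it slowly.

Call:
send_rows([
  [[-0.002,0.02,0,0,0,0],[-0.004,0.04,0,0,0,0],[-0.006,0.055,0,0,0,0],[-0.007,0.067,0,0,0,0],[-0.008,0.079,0,0,0,0],[-0.0095,0.091,0,0,0,0],[-0.011,0.103,0,0,0,0],[-0.012,0.115,0,0,0,0]],
])

```text
time: 3.28
eef_pos: [0.5705, -0.2064, 0.0287]
eef_rot: [-2.106, -2.331, 0.0]
force: [0.4, -0.0, 0.3]
opening: 0.0572
```

```bash
cat > look.py <<'E'
from h import *
import sys
im,d=ctrl.snapshot("scene"); cv2.imwrite(f"pics/{sys.argv[1]}.png",cv2.resize(im[180:380,120:430],None,fx=2.5,fy=2.5)); s=ctrl.sense(); p=s["eef_pos"]
e=(p[:2]*1000-[587,-58.2]); y=np.radians(6); print(p.round(4),"along",e@[np.cos(y),np.sin(y)],"lat",e@[-np.sin(y),np.cos(y)],s["force"].round(2))
im,d=ctrl.snapshot("top"); cv2.imwrite(f"pics/{sys.argv[1]}t.png",cv2.resize(im[150:310,270:480],None,fx=3.7,fy=3.7))
E
python3 look.py s2
```

```text
[ 0.5705 -0.2059  0.0287] along -31.844115582311836 lat -145.12370246589416 [0.67 0.84 1.3 ]
```

View pics/s2.png

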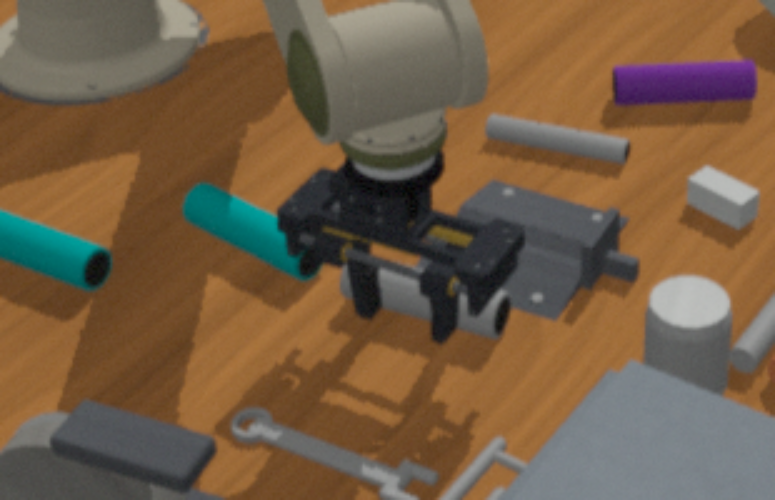

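View pics/s2t.png

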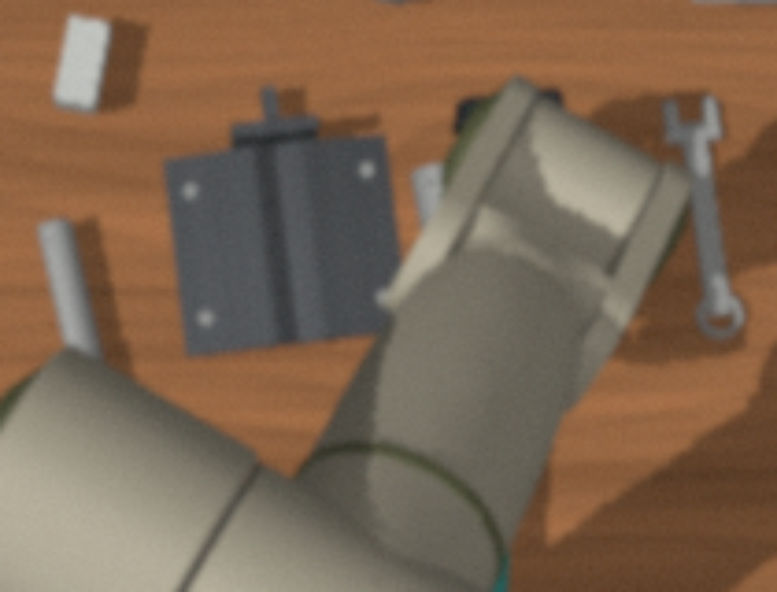

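The top view shows the tube's far end moved left from x≈450 to x≈413 in the crop, still parallel to the block. I'll continue up to and onto the ramp.

Call:
send_rows([
  [[-0.0013,0.0125,0,0,0,0],[-0.0026,0.025,0,0,0,0],[-0.0039,0.0375,0,0,0,0],[-0.0052,0.05,0,0,0,0],[-0.0065,0.0625,0,0,0,0],[-0.008,0.075,0,0,0,0],[-0.009,0.0875,0,0,0,0],[-0.0105,0.1,0,0,0,0]],
])

```text
time: 4.38
eef_pos: [0.5665, -0.1666, 0.0289]
eef_rot: [2.106, 2.331, -0.0]
force: [-0.1, -2.2, -1.0]
opening: 0.0572
```

Call:
send_rows([
  [[-0.0013,0.0125,0,0,0,0],[-0.0026,0.025,0,0,0,0],[-0.0039,0.0375,0,0,0,0],[-0.0052,0.05,0,0,0,0],[-0.0065,0.0625,0,0,0,0],[-0.008,0.075,0,0,0,0]],
])

```text
time: 5.12
eef_pos: [0.5632, -0.1364, 0.0287]
eef_rot: [2.106, 2.331, 0.0]
force: [0.6, -2.2, 2.7]
opening: 0.0575
```

```bash
python3 look.py s3
```

```text
[ 0.5629 -0.1356  0.0286] along -32.01549881869916 lat -74.49488240030801 [0.48 1.12 0.3 ]
```

View pics/s3.png

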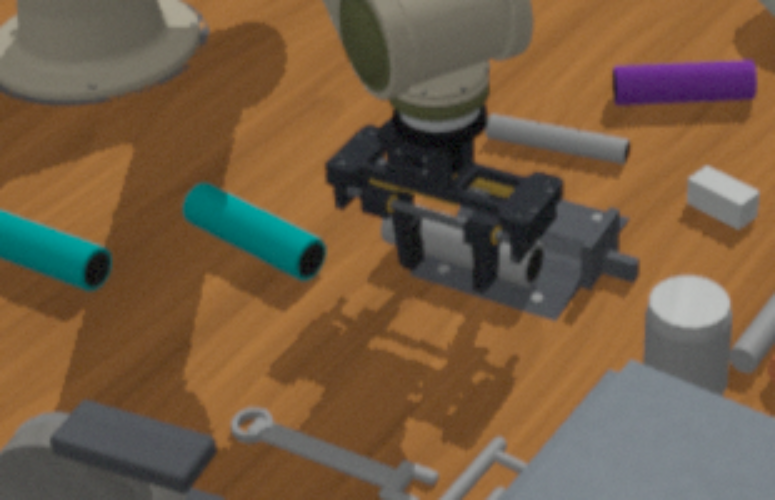

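View pics/s3t.png

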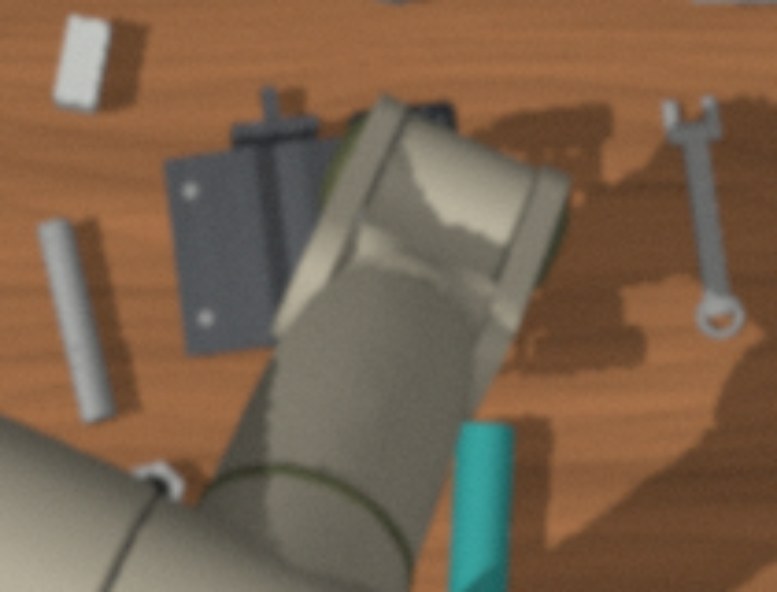

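The tube is on the ramp, in front of both fingers, with an even gap along its length. I'll go on more slowly over the lip.

Call:
send_rows([
  [[-0.001,0.01,0,0,0,0],[-0.002,0.02,0,0,0,0],[-0.003,0.03,0,0,0,0],[-0.004,0.04,0,0,0,0],[-0.005,0.05,0,0,0,0],[-0.006,0.06,0,0,0,0],[-0.007,0.07,0,0,0,0],[-0.008,0.08,0,0,0,0]],
])

```text
time: 6.22
eef_pos: [0.5596, -0.104, 0.0284]
eef_rot: [-2.105, -2.33, 0.0]
force: [-0.2, -0.1, -0.1]
opening: 0.0574
```

```bash
python3 look.py s4
```

```text
[ 0.5596 -0.1036  0.0284] along -32.02276977493884 lat -42.24267847837441 [-1.01  0.65  0.12]
```

View pics/s4.png

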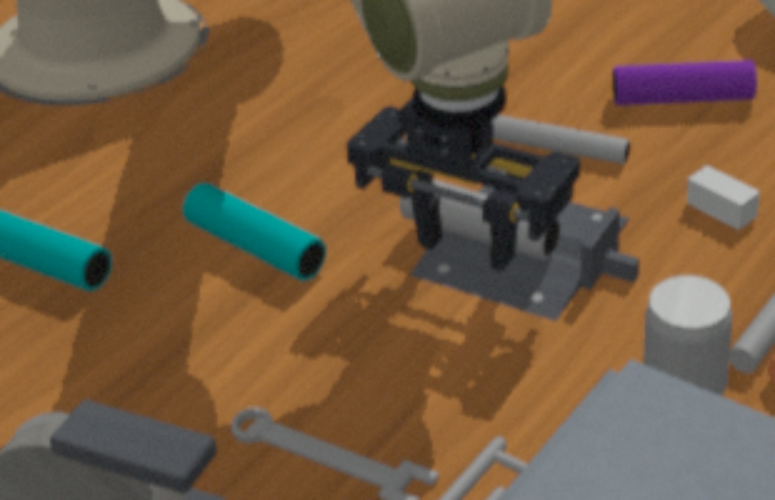

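Call:
send_rows([
  [[-0.0005,0.005,0,0,0,0],[-0.001,0.01,0,0,0,0],[-0.0015,0.015,0,0,0,0],[-0.0015,0.015,0,0,0,0]],
])

```text
time: 6.82
eef_pos: [0.5594, -0.0986, 0.0287]
eef_rot: [-2.106, -2.331, 0.0]
force: [0.7, -0.4, -0.1]
opening: 0.0575
```

```bash
python3 look.py s5; python3 - <<'E'
from h import *
im,d=ctrl.snapshot("scene"); P=cloud("scene",d); y=np.radians(6)
A=(P[...,:2]-[.587,-.0582]); al=A@[np.cos(y),np.sin(y)]*1000; la=A@[-np.sin(y),np.cos(y)]*1000
for a0,a1 in((-100,-75),(-15,0),(0,15),(15,30),(30,45)):
    m=(al>a0)&(al<a1)&(abs(la)<30)&(P[...,2]<.058)&(P[...,2]>.036)
    print(a0,m.sum(), np.median(la[m]).round(1) if m.sum() else '', np.percentile(P[m][:,2],[50,90,98]).round(4) if m.sum() else '')
E
```

```text
[ 0.5594 -0.0986  0.0287] along -31.70737302528243 lat -37.33272442975533 [-0.18  0.33  0.46]
-100 10 7.3 [0.0425 0.0454 0.0458]
-15 0  
0 14 -12.0 [0.0396 0.0427 0.0502]
15 3 -13.9 [0.0383 0.0386 0.0386]
30 23 -3.7 [0.0388 0.0434 0.0463]
```

View pics/s5.png

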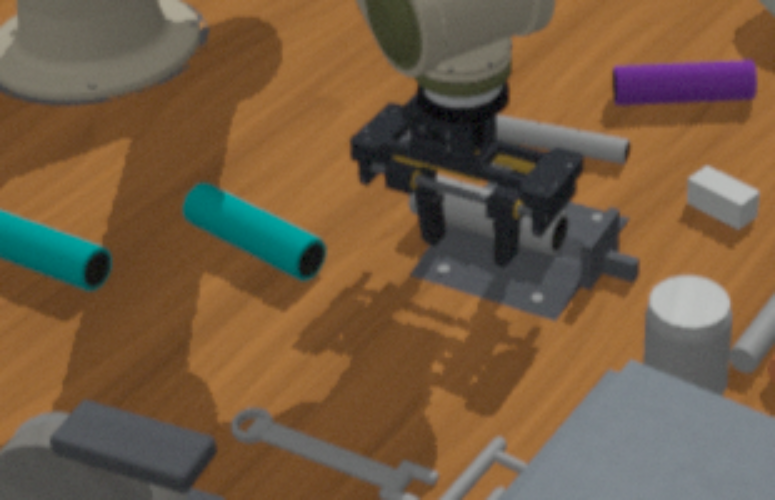

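The tube has visibly moved off the fingers into the groove and the contact force is zero. I'll back away, lift, and move above the open end.

Call:
send_rows([
  [[0.002,-0.02,0,0,0,0],[0.004,-0.037,0,0,0,0],[0.004,-0.037,0.1,0,0,0],[0.004,-0.037,0.22,0,0,0],[0.0,-0.037,0.3,0,0,0],[-0.11,0.0,0.3,0,0,0],[-0.22,0.05,0.3,0,0,0],[-0.34,0.057,0.3,0,0,0]],
], jaw=0.65)

```text
time: 7.98
eef_pos: [0.4221, -0.0755, 0.1488]
eef_rot: [2.105, 2.332, 0.0]
force: [0.1, 0.4, -0.2]
opening: 0.0577
```

```bash
python3 look.py s6; python3 - <<'E'
from h import *
im,d=ctrl.snapshot("scene"); P=cloud("scene",d); y=np.radians(6)
A=(P[...,:2]-[.587,-.0582]); al=A@[np.cos(y),np.sin(y)]*1000; la=A@[-np.sin(y),np.cos(y)]*1000
for a0 in range(-130,66,8):
    m=(al>a0)&(al<a0+8)&(abs(la)<30)&(P[...,2]<.06)&(P[...,2]>.036)
    print(a0,m.sum(), np.median(la[m]).round(1) if m.sum() else '', np.percentile(P[m][:,2],[50,90]).round(4) if m.sum() else '')
E
```

```text
[ 0.417  -0.0742  0.1477] along -170.76300323959032 lat 1.8957691709196698 [ 0.04  1.54 -0.84]
-130 0  
-122 0  
-114 0  
-106 21 -4.9 [0.0412 0.0433]
-98 27 -2.2 [0.0425 0.0444]
-90 31 -6.3 [0.0419 0.0444]
-82 29 -6.7 [0.0416 0.0448]
-74 36 -3.8 [0.0416 0.0453]
-66 31 -4.9 [0.0417 0.0442]
-58 31 -4.6 [0.0415 0.0441]
-50 29 -2.7 [0.0415 0.0444]
-42 31 -4.4 [0.043  0.0448]
-34 30 -4.5 [0.0416 0.0452]
-26 36 -5.1 [0.0424 0.0451]
-18 32 -4.7 [0.0418 0.045 ]
-10 32 -3.3 [0.0413 0.0445]
-2 33 -6.8 [0.0418 0.0451]
6 31 -2.0 [0.0424 0.0442]
14 33 -5.5 [0.0412 0.0454]
22 36 -5.4 [0.0411 0.0448]
30 41 -4.4 [0.0408 0.0451]
38 4 1.7 [0.0394 0.0435]
46 0  
54 0  
62 0
```

View pics/s6.png

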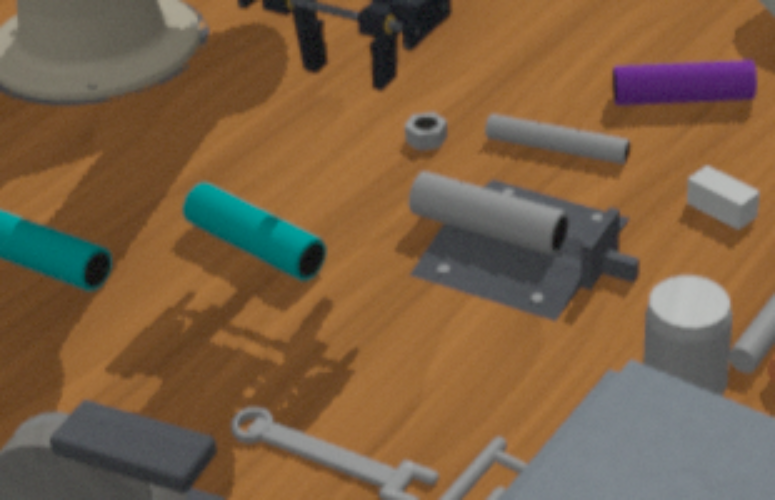

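View pics/s6t.png

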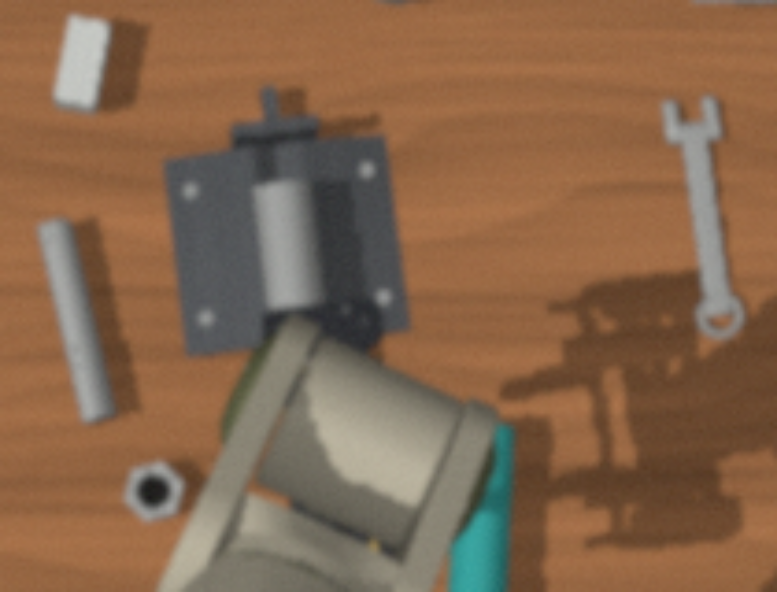

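The tube lies in the groove, parallel to it, with its top about 46 mm up. Its near end is at along ≈ -104 mm, leaving about 33 mm to slide. I'll shut the fingers and descend behind the open end.

Call:
send_rows([
  [[0,-0.005,-0.05,0,0,0],[0,-0.005,-0.12,0,0,0],[0,-0.005,-0.2,0,0,0],[0,-0.005,-0.26,0,0,0],[0,-0.005,-0.29,0,0,0],[0,-0.005,-0.29,0,0,0],[0,-0.005,-0.29,0,0,0]],
], jaw=0)

```text
time: 9.0
eef_pos: [0.4241, -0.0782, 0.0334]
eef_rot: [2.105, 2.33, 0.001]
force: [1.3, 0.1, -0.1]
opening: 0.0004
```

```bash
python3 look.py s7
```

```text
[ 0.424  -0.0782  0.0335] along -164.18493746167826 lat -2.8423864998362793 [-0.35  0.26  0.23]
```

View pics/s7.png

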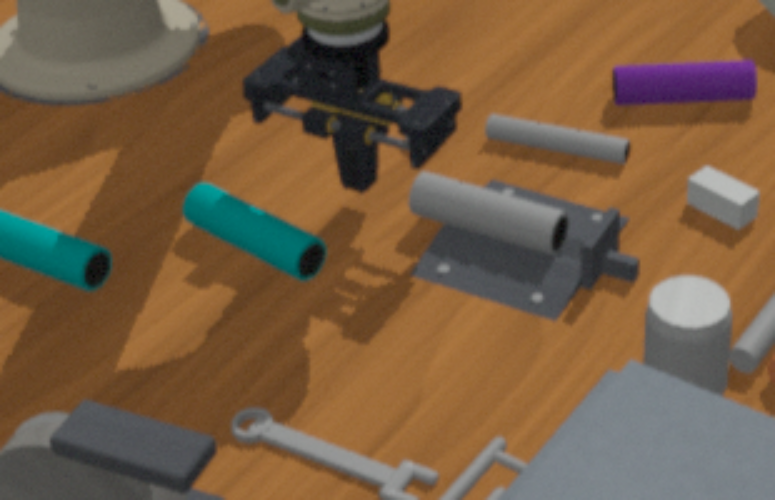

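Call:
send_rows([
  [[0.018,0.009,-0.005,0,0,0],[0.036,0.011,-0.005,0,0,0],[0.054,0.013,-0.005,0,0,0],[0.072,0.015,-0.005,0,0,0],[0.085,0.016,-0.005,0,0,0],[0.097,0.0175,-0.005,0,0,0],[0.109,0.019,-0.005,0,0,0],[0.121,0.02,-0.005,0,0,0]],
])

```text
time: 10.1
eef_pos: [0.4717, -0.0698, 0.0306]
eef_rot: [-2.105, -2.331, 0.001]
force: [-2.5, 0.0, 1.3]
opening: 0.0004
```

```bash
python3 look.py s8
```

```text
[ 0.4723 -0.0699  0.0307] along -115.31128068173273 lat 0.3884682508937647 [-1.22 -0.43 -0.32]
```

View pics/s8.png

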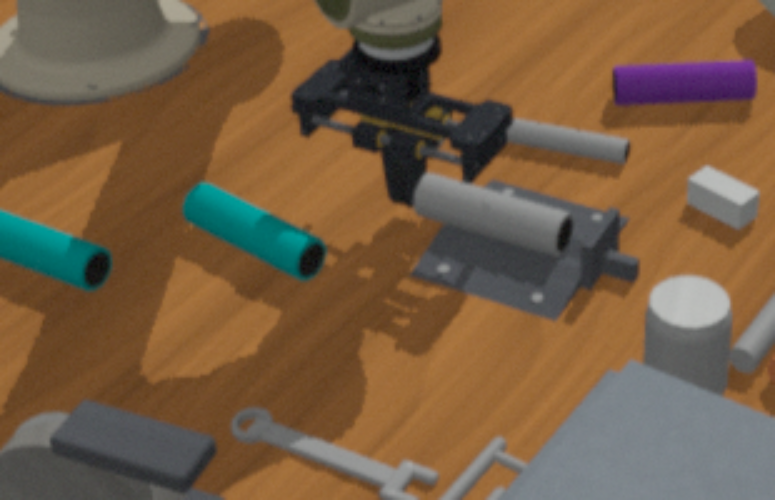

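The fingers are on the tube's near end and it has slid a few millimetres, with about 2 N of force. I'll keep pushing.

Call:
send_rows([
  [[0.01,0.001,0,0,0,0],[0.02,0.002,0,0,0,0],[0.03,0.003,0,0,0,0],[0.04,0.004,0,0,0,0],[0.05,0.005,0,0,0,0],[0.06,0.006,0,0,0,0]],
])

```text
time: 10.95
eef_pos: [0.496, -0.0675, 0.0307]
eef_rot: [-2.106, -2.331, 0.0]
force: [-1.9, 1.3, 0.5]
opening: 0.0003
```

```bash
python3 look.py s9
```

```text
[ 0.4965 -0.0675  0.0308] along -90.97831542565547 lat 0.21331237085647622 [-1.52  0.29 -0.36]
```

View pics/s9.png

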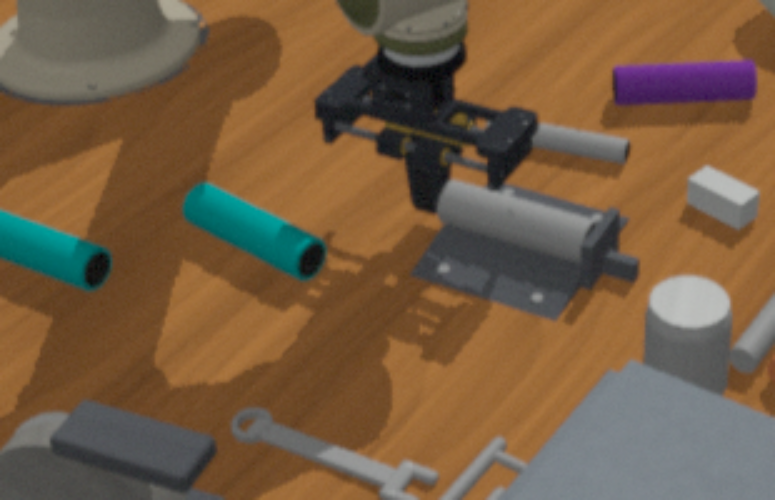

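View pics/s9t.png

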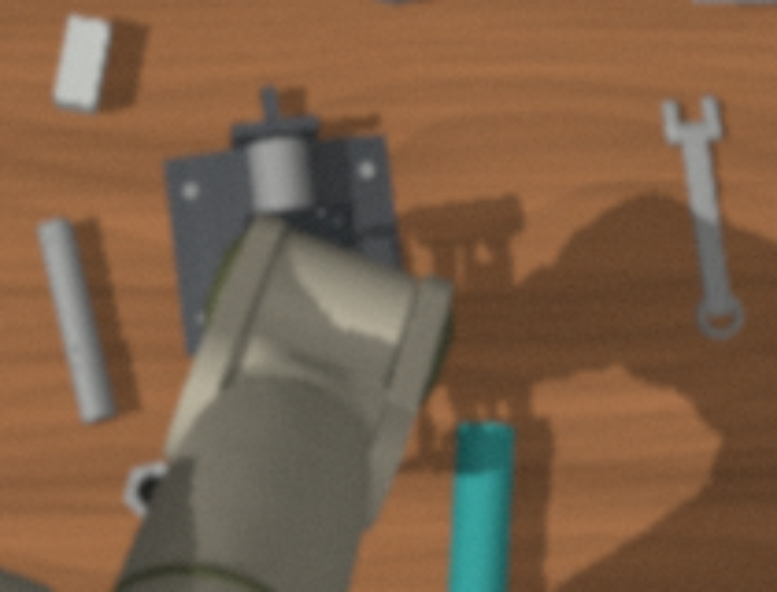

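The far end is only a few millimetres from the stop plate. I'll finish in small steps and watch the force.

Call:
send_rows([
  [[0.003,0.0003,0,0,0,0],[0.006,0.0006,0,0,0,0],[0.009,0.001,0,0,0,0]],
])

```text
time: 11.42
eef_pos: [0.4994, -0.0671, 0.0307]
eef_rot: [-2.106, -2.331, 0.0]
force: [-2.4, -0.5, 0.4]
opening: 0.0003
```

Call:
send_rows([
  [[0.002,0.0002,0,0,0,0],[0.004,0.0004,0,0,0,0]],
])

```text
time: 11.68
eef_pos: [0.5005, -0.067, 0.0306]
eef_rot: [-2.105, -2.33, 0.001]
force: [-8.3, -2.4, 4.9]
opening: 0.0001
```

Call:
send_rows([
  [[0.001,0.0001,0,0,0,0],[0.001,0.0001,0,0,0,0],[0.001,0.0001,0,0,0,0]],
])

```text
time: 12.05
eef_pos: [0.5005, -0.067, 0.0307]
eef_rot: [-2.105, -2.33, 0.002]
force: [-6.7, -2.1, 4.5]
opening: 0.0005
```

The fingers have stopped at along ≈ -87 mm, so their face is at about -70 mm. The force rose from 2 to about 8 N, so the tube is against the stop. I'll back off straight, lift clear and check.

Call:
send_rows([
  [[-0.01,-0.001,0,0,0,0],[-0.04,-0.004,0,0,0,0],[-0.08,-0.008,0,0,0,0],[-0.1,-0.01,0.1,0,0,0],[-0.1,-0.01,0.25,0,0,0],[-0.15,-0.08,0.35,0,0,0],[-0.2,-0.2,0.4,0,0,0],[-0.2,-0.32,0.4,0,0,0]],
])

```text
time: 13.05
eef_pos: [0.4206, -0.1963, 0.1925]
eef_rot: [2.103, 2.328, 0.001]
force: [0.8, 0.2, 0.0]
opening: 0.0003
```

```bash
python3 look.py s10; python3 - <<'E'
from h import *
im,d=ctrl.snapshot("top"); P=cloud("top",d); cv2.imwrite("pics/f.png",im)
im,d=ctrl.snapshot("scene"); P=cloud("scene",d); y=np.radians(6)
A=(P[...,:2]-[.587,-.0582]); al=A@[np.cos(y),np.sin(y)]*1000; la=A@[-np.sin(y),np.cos(y)]*1000
for a0 in list(range(-84,-60,4))+list(range(40,84,4)):
    m=(al>a0)&(al<a0+4)&(abs(la)<20)&(P[...,2]<.07)&(P[...,2]>.036)
    print(a0,m.sum(), np.percentile(P[m][:,2],[50,90]).round(4) if m.sum() else '')
E
```

```text
[ 0.4208 -0.2009  0.1917] along -180.22294784564275 lat -124.52679844219736 [-1.07 -2.3  -0.91]
-84 0 
-80 0 
-76 0 
-72 8 [0.0406 0.0428]
-68 12 [0.0416 0.0449]
-64 15 [0.0415 0.0431]
40 18 [0.0415 0.0438]
44 18 [0.0417 0.0431]
48 16 [0.0427 0.0447]
52 16 [0.0428 0.0445]
56 18 [0.0416 0.0449]
60 17 [0.042  0.0446]
64 19 [0.0406 0.0451]
68 12 [0.0443 0.0462]
72 24 [0.0453 0.0467]
76 27 [0.0436 0.0461]
80 17 [0.0407 0.0456]
```

View pics/s10.png

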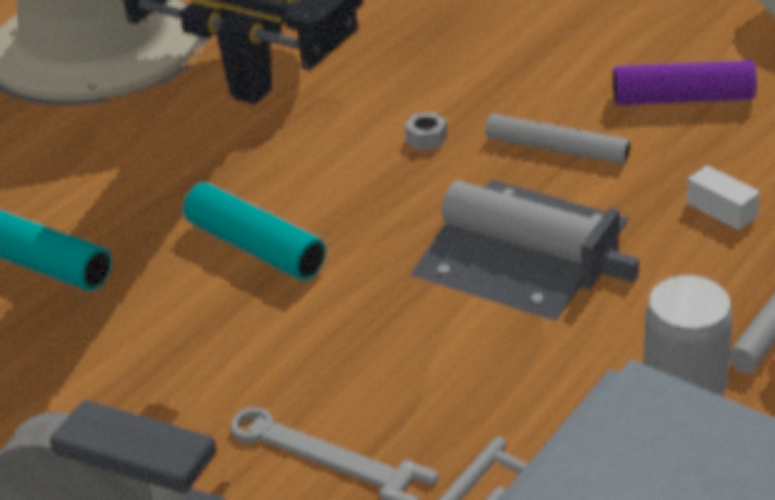

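View pics/s10t.png

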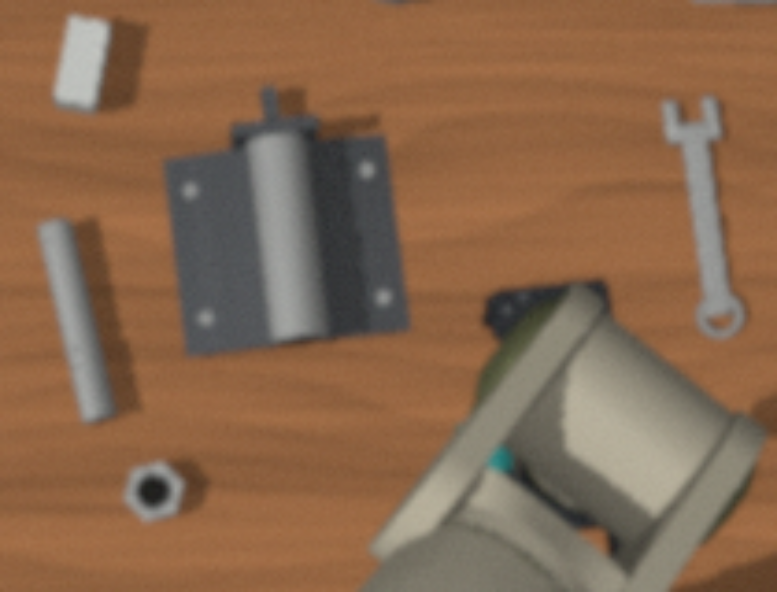

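The tube lies in the groove from the stop plate (crop 280,130) to the block's open end (300,338). The rod, nut, wrench, offcut and turquoise tubes are where they were, and the robot is clear. I'm handing in the job.

```bash
python3 -c "
from cell import ctrl
print(ctrl.job_done(), ctrl.sense()['time'])"
```

```text
the job is handed in; nothing more can be done
the job is handed in; nothing more can be done
```

The thick grey tube is in the V-block groove and fully home against the end stop; I handed the job in at about 13 s of the 48 s allowed. I rolled it with both fingertips against its side, up the right-hand ramp and over the lip. I then shut the fingers and pushed its near end about 33 mm along the groove.

**Seating:** The last push stalled with the finger face at the groove's open end, and the force rose from about 2 N to 8 N. After backing off, the depth data put the near end at about -70 mm along the groove, and the far end touches the stop plate in the pictures.

**Other objects:** In the final pictures the rod, nut, offcut, tin, wrench and turquoise tubes looked unmoved. I did not specifically compare the bowl, hammer or puck afterwards, but the arm never went near them.

**Checks that disagreed:** None on the outcome. When looking for the tube, the recogniser scored a turquoise look-alike highest (0.95, against 0.82 for the real one). I chose the grey tube by its colour, size and position beside the block.

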